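# Hold the king pin through bracket and chassis plate

### The job

Push the grey chassis plate square and flush into the corner of the two aluminium fences on the jig, so that its hole lies under the hole of the blue bracket. Then take the orange-knobbed steel pin from the red stand, thread it from above through the bracket and on through the plate until its tip has come well out of the plate's underside, and finish still holding it there by its knob, with the knob hanging clear above the bracket (not resting on it), so that a classmate can fit the collar. Leave the little robot car, the spare wheel and the spanner where they are.

Things in the scene. Friction and masses are not known exactly. Their poses are not given: they have to be found in the camera images.
- jig: Assembly jig, fixed. Origin at desk level on the axis of the bracket's hole, z up. Wooden board x -150 to +75, y -115 to +55 mm, top 34 mm above the desk, with a 31 mm hole down to the desk at x = y = 0. The plate is pushed towards its +x and +y into the fence corner. A blue post (x -22 to 22, y 51 to 75 mm) carries the bracket's arm.
- fence_corner (a point): Inner corner of the two aluminium fences at the board's top, at x = y = +35, z = 34 mm of the jig; axes as the jig. Fences are 16 mm thick and 16 mm tall. The far one runs along y with its inner face at x = +35 mm; the side one runs along x (from -133 to +33 mm) with its inner face at y = +35 mm.
- upper_mouth (a point): Centre of the mouth of the bracket's upright 13 mm through hole, on the arm's top face, at x = y = 0 of the jig, 112 mm above the desk, chamfered by 2 mm; axes as the jig. The blue arm is 36 mm wide and 14 mm thick (underside 98 mm above the desk, 44 mm over the plate) and ends at y = -20 mm.
- plate_mid (a point): Centre (half-way up) of the loose grey chassis plate, 130 (x) x 90 (y) x 20 mm, 0.17 to 0.35 kg, flat on the board (slides easily on it, friction about 0.3), a yellow block 10 mm tall on top. Starts with its centre 15 to 45 mm short of home in x and y, turned up to 0.2 rad. Flush in the corner its axes are the jig's, and its centre is at x = -30, y = -10 mm of the jig, 44 mm above the desk.
- plate_hole (a point): Centre of the mouth of the plate's 14 mm through hole, on its top face, chamfered by 2 mm; at x = +30, y = +10, z = +10 mm from plate_mid, that is 35 mm from the plate's +x edge and from its +y edge. Comes to x = y = 0 of the jig when seated flush.
- pin: Loose steel pin, 70 g: origin at the centre of its lower tip, z along the pin towards its knob. Rod 10 mm in diameter and 105 mm long with a 2 mm tapered tip, then an orange knob 20 mm in diameter and 40 mm long (105 to 145 mm from the tip). Starts upright in the stand, tip 10 mm above the desk.
- pin_knob (a point): Centre of the pin's orange knob, 125 mm from the tip: grasp here.
- stand: Red stand, fixed, 100 x 80 x 50 mm tall, origin at the centre of its underside. The pin stands in a central 11 mm hole 40 mm deep; small gears lie flat in its corners. It is on either side of the jig.
- car: Bystander: little white robot car with four wheels, about 110 x 84 x 68 mm, loose, origin under its centre. Leave alone.
- wheel: Bystander: spare black wheel with yellow hub lying flat, 56 mm across, 22 mm tall, loose. Leave alone.
- spanner: Bystander: spanner 130 mm long lying flat. Leave alone.
Mind the look-alikes: they are no part of the job. There is more than one size of the pin; the job needs the middle-sized.

How it is judged:
By the outcome, as a careful person would: the job done as asked, in the order asked, and still so for the second after the job is handed in, while the arm keeps its last pose, push and grip.
It also fails if it takes over 72 s, if anything falls off the work surface, if the arm or the gripper's body presses on something with over 40 N, if the wrist force passes 120 N, or if a joint passes its speed limit or range.

### The arm

A 6-joint arm with a two-finger parallel gripper is mounted at the origin on the work surface. World frame = base frame: x ahead of the robot, y to its left, z up, the work surface at z = 0. Lengths are in m, angles in rad, forces in N, time in s.
With the tool pointing down it reaches from about 0.425 to 0.95 m from the base axis. Payload 3.5 kg.
Tool frame: the origin (TCP) lies midway between the tips of the shut fingers; the grasp point (between the pads) lies 19 mm behind it (ctrl.pinch_z is the distance from the TCP to the grasp point, in m); z points along the fingers, y is the line along which they close (so a half turn about z gives the same grasp; the last joint's range is limited). The gripper opens to 85 mm and grips with 20 to 120 N. Pads are 22 mm wide; open, the fingers measure 114 mm over their backs; the gripper's body (76 mm by 85 mm) begins 54 mm behind the grasp point. The pads swing forward as they close: fully open they stand 13 mm farther back than shut.
Start: joints at [1.165, 0.286, 1.577, -0, 1.279, -0.15], TCP at [0.171, 0.653, 0.231] pointing down, gripper open.
Joint ranges: [-2.77, 2.77], [-0.9, 2.22], [0.21, 2.48], [-1.53, 4.67], [0.24, 2.81], [-2.84, 2.84]. Speed limits (rad/s): [2.79, 2.79, 3.14, 3.14, 3.14, 3.14].

### API

Orientations are given as a unit quaternion [x, y, z, w].
In Python, from plant import get_state, viewer, sign_off, ctrl gives the robot as it stands. The module is installed in compiled form; this text tells all that it offers.
- The arm moves only by the shell command python3 -m handwheel 'ROWS' [FORCE]. ROWS is JSON, a list that holds one entry, the list of rows, each a list of 5 numbers: the finger opening in m, from 0 to 0.0854, then the shift along the tool's x, y, z in m, then the turn about the tool's z in degrees. In form: [[[claw, x, y, z, spin], ...]]. A call has 1 to 12 rows; each row shifts and turns the commanded pose from where the row before left it, along the tool's axes as they then stand; what a row does not reach is not made up. A row lasts 1/12 s, in which the tool goes at most 41.7 mm and 7.16 degrees, less where a joint would pass 70% of its speed; a pose out of reach is approached as far as the arm can. A call is refused whole if a number of a shift passes 0.0417 or a number of a turn 7.16, either way. A call with a gripper value outside its range is refused whole. The fingers move at their own pace and stop on an object; FORCE is the grip in N (left out, the last holds). Time passes only in rows, so rows that do not move let the fingers close. It gives the time, the measured TCP pose, the force, the opening and the grip force at its end, in the units of the state.
- get_state(): the state, without advancing time (a new reading comes with each control period).
- viewer.read_camera(name): name is "scene" or "top" or "wrist"; returns the picture (420x560x3 uint8, blue, green, red); there is no depth.
- viewer.camera_params(name): a dict with "fov_y" (degrees; the focal length in pixels is half the picture's height over the tangent of half this angle, whatever the lens; pixels are square), "cx", "cy" (the principal point, pixels), "xyz" and "attitude" of the camera in the world; the wrist camera has in their place "hand_eye" (4x4, takes a point from camera to tool coordinates, whose origin is the TCP and whose axes are the flange's). Camera axes: x right, y up, looking along -z (the intrinsics and any distortion apply to the point x, -y, -z); pixel columns grow to the right and rows downward; lengths in m; the calibration is good to about 2 mm. A picture is of the moment at which its call begins: read the wrist's pose just before it. camera_params takes no time and is no camera call.
- sign_off(): hands the job in; it is judged then, once.
Trained networks look in the newest picture that a camera, given by its name, has taken for a name from the list of things; names that differ only in an ending like _2 or _b are one class to them, and where a whole thing is asked for, a point or a joint stands for the part that bears it (a point fixed in the world has none). Each returns a list of dicts, best first, with "confidence" (0 to 1); they miss things now and then, are a little off and sometimes report something else, mostly with a low value. They report only what shows in the picture. A call takes as long as a camera call. They do not tell look-alikes from the thing itself.
- viewer.look_for(camera, name): "extent" ([left, top, width, height] as shares, 0 to 1, of the picture: columns of its width, rows of its height, round what is visible of it).
- viewer.outline_of(camera, name): "mask" (420x560 bool, what is visible of it) and "extent" ([left, top, width, height] as shares, 0 to 1, of the picture: columns of its width, rows of its height, round what is visible of it).
- viewer.pinpoint(camera, name): "xy" ([column, row] as shares, 0 to 1, of the picture: columns of its width, rows of its height: a listed point, or the origin of a listed thing).
The state is a dict: "time": time; "qpos": joint angles; "dq": joint speeds; "joint_efforts": joint torques, N m; "eef_pos": TCP position; "tcp_rot": TCP orientation; "contact_force": force on the tool from outside, world axes, zero at the start; "wrist_torque": the same for the moment, N m; "opening": opening from 0.0 (shut) to 1.0 (fully open); "finger_force": force on a finger pad.
Only numpy, scipy, OpenCV 4.12 (cv2) and the standard library are available. Lean on these libraries where they do the work, as an engineer would, in place of code of your own. Each camera call takes 0.05 s, during which the arm holds its last target. There are 200 camera calls.

## Working session

There is one attempt and no reset: what is moved stays moved. The work goes in short steps, Python scripts to look and compute and a shell command to move; the robot and the scene stay as the last step left them, time stands still between calls to the robot, and variables do not carry over. Pictures are saved under pics/ and viewed, at most 10 in all, crops included, and the job is handed in when it is done.

```bash
mkdir -p pics
cat > h.py <<'E'
import numpy as np, cv2
from scipy.spatial.transform import Rotation as R
from plant import get_state, viewer, ctrl
def cam(name):
    p=viewer.camera_params(name); f=210/np.tan(np.radians(p['fov_y'])/2)
    if 'hand_eye' in p:
        s=get_state(); T=np.eye(4); T[:3,:3]=R.from_quat(s['tcp_rot']).as_matrix(); T[:3,3]=s['eef_pos']
        M=T@np.array(p['hand_eye'])
    else:
        M=np.eye(4); a=np.array(p['attitude']); M[:3,:3]=a if a.shape==(3,3) else R.from_quat(a).as_matrix(); M[:3,3]=p['xyz']
    return M,f,p
def ray(c,uv):
    M,f,p=c; d=np.array([(uv[0]-p['cx'])/f,-(uv[1]-p['cy'])/f,-1]); d=M[:3,:3]@d
    return M[:3,3],d/np.linalg.norm(d)
def atz(c,uv,z):
    o,d=ray(c,uv); return o+d*(z-o[2])/d[2]
def proj(c,P):
    M,f,p=c; q=M[:3,:3].T@(np.array(P)-M[:3,3]); return np.array([p['cx']+f*q[0]/-q[2],p['cy']-f*q[1]/-q[2]])
def tri(rs):
    A=np.zeros((3,3));b=np.zeros(3)
    for o,d in rs: Q=np.eye(3)-np.outer(d,d);A+=Q;b+=Q@o
    return np.linalg.solve(A,b)
def pp(camn,n,k=3):
    return [(np.array(r['xy'])*[560,420],round(r['confidence'],2)) for r in viewer.pinpoint(camn,n)[:k]]
E
python3 - <<'E'
from h import *
for n in ['scene','top','wrist']:
    c=cam(n); im=viewer.read_camera(n); cv2.imwrite(f'pics/{n}0.png',im)
    print(n,c[2])
    if n!='wrist':
        for t in ['jig','fence_corner','upper_mouth','plate_mid','plate_hole','pin','pin_knob','stand','car','wheel','spanner']:
            print(t,[(u.round(1).tolist(),q) for u,q in pp(n,t)])
print(get_state(),ctrl.pinch_z)
a=np.hstack([cv2.imread('pics/scene0.png'),cv2.imread('pics/top0.png')])
cv2.imwrite('pics/a.png',cv2.resize(a,(800,300)))
E
```

```text
scene {'fov_y': 46.25331827908222, 'cx': 276.7466605582793, 'cy': 213.31420710677193, 'xyz': array([1.36213379, 0.58359177, 0.78967062]), 'attitude': array([0.21110656, 0.40384739, 0.78129979, 0.42651136])}
jig [([246.9, 254.1], 0.55)]
fence_corner [([252.3, 255.8], 0.65), ([200.6, 190.0], 0.32)]
upper_mouth [([244.0, 215.4], 0.62), ([238.8, 230.4], 0.29)]
plate_mid [([243.5, 215.6], 0.69)]
plate_hole []
pin [([425.6, 284.7], 0.68), ([358.3, 255.1], 0.55)]
pin_knob [([399.6, 221.1], 0.59)]
stand [([392.7, 267.7], 0.66)]
car [([202.1, 192.0], 0.68)]
wheel [([355.5, 319.4], 0.75)]
spanner [([137.4, 224.9], 0.63)]
top {'fov_y': 51.2371326132861, 'cx': 284.4700047847079, 'cy': 202.1542323674809, 'xyz': array([0.45403196, 0.02038344, 1.29360718]), 'attitude': array([-0.0427892 ,  0.03428517,  0.70759711, -0.70448559])}
jig [([295.4, 185.5], 0.91)]
fence_corner [([283.6, 176.1], 0.62)]
upper_mouth [([294.7, 182.0], 0.98), ([396.8, 246.7], 0.46)]
plate_mid [([309.9, 202.8], 0.96), ([188.6, 170.6], 0.52)]
plate_hole [([308.6, 193.1], 0.75)]
pin [([182.8, 238.9], 0.65), ([157.1, 233.6], 0.61)
[... 700 characters left out ...]
: 1.25, 'qpos': array([ 1.16501166e+00,  2.86327352e-01,  1.57671681e+00, -1.72714795e-05,
        1.27858797e+00, -1.49986459e-01]), 'dq': array([-0.00108697, -0.00205974,  0.00081028,  0.0007115 , -0.00167094,
       -0.00055538]), 'joint_efforts': array([ 6.12368831e-05, -4.05940890e+01, -2.92947435e+01, -2.02326264e-04,
        5.45406892e-04, -1.90650397e-06]), 'eef_pos': array([0.1707459 , 0.65302761, 0.23129749]), 'tcp_rot': array([ 1.27548223e-01,  9.91832370e-01, -2.12521857e-05,  2.53698477e-06]), 'contact_force': array([-0.39259098, -0.06468536, -0.33393035]), 'wrist_torque': array([-0.00044416,  0.00508716, -0.02220718]), 'finger_force': 0.0, 'opening': 0.9961189178086697} 0.0187
```

View pics/top0.png

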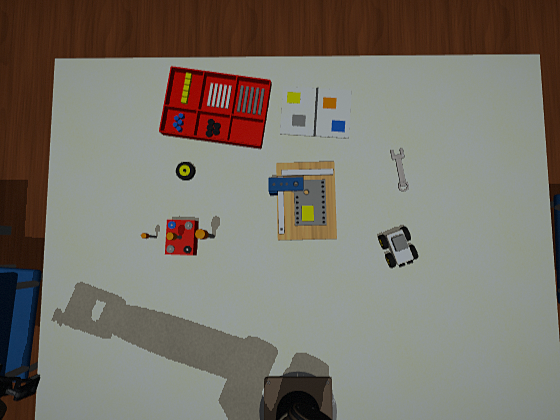

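View pics/scene0.png

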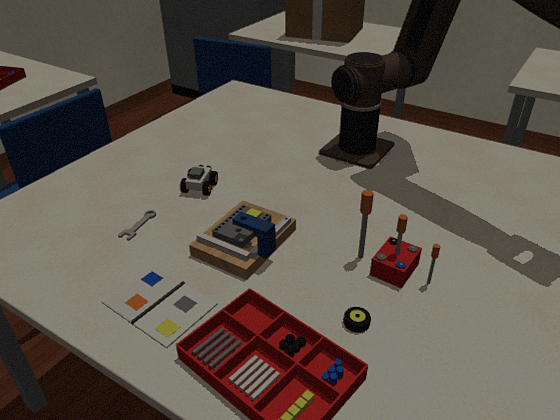

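The top view has the red stand at (180,236). The middle pin's knob in it is at about (171,234), with look-alikes standing on the desk: the long pin (knob 202,233) and the short pin (knob 144,232). In the scene view the knobs are the middle pin at (402,222) in the stand, long at (366,200), short at (435,250). I choose the one in the stand. The jig is at (306,205) with its fence corner top-left, so its +x is about world +x.

Run:
```python
from h import *
t=cam('top');s=cam('scene')
f=lambda a,b:tri([ray(t,a),ray(s,b)]).round(3)
print('mid',f((171.7,234.4),(402,222)),'long',f((203,234),(367,200)),'short',f((144.8,232.3),(436,250)))
print('mouth',f((294.7,182),(244,215.4)),atz(t,(294.7,182),.112).round(3))
print('board corners',[atz(t,u,.034)[:2].round(3) for u in [(277,163),(333,161),(336,239),(278,241)]])
```

```text
mid [0.496 0.333 0.141] long [0.495 0.245 0.167] short [0.503 0.417 0.103]
mouth [0.637 0.007 0.12 ] [0.639 0.006 0.112]
board corners [array([0.707, 0.057]), array([ 0.712, -0.107]), array([ 0.485, -0.112]), array([0.48 , 0.054])]
```

```bash
python3 -m handwheel '[[[0.05,-0.0272,-0.029,0,0],[0.05,-0.0272,-0.029,0,0],[0.05,-0.0272,-0.029,0,0],[0.05,-0.0272,-0.029,0,0],[0.05,-0.0272,-0.029,0,0],[0.05,-0.0272,-0.029,0,0],[0.05,-0.0272,-0.029,0,0],[0.05,-0.0272,-0.029,0,0],[0.05,-0.0272,-0.029,0,0],[0.05,-0.0272,-0.029,0,0],[0.05,-0.0272,-0.029,0,0],[0.05,-0.0272,-0.029,0,0]]]'
python3 -m handwheel '[[[0.05,-0.0272,-0.029,0,0],[0.05,-0.0272,-0.029,0,0],[0.05,-0.0272,-0.029,0,0],[0.05,-0.0272,-0.029,0,0],[0.05,-0.0272,-0.029,0,0],[0.05,-0.0272,-0.029,0,0],[0.05,-0.0272,-0.029,0,0],[0.05,-0.0272,-0.029,0,0],[0.05,0,0,0,-7.16],[0.05,0,0,0,-7.16],[0.05,0,0,0,0],[0.05,0,0,0,0]]]'
python3 - <<'E'
from h import *
c=cam('wrist'); im=viewer.read_camera('wrist'); cv2.imwrite('pics/w1.png',im)
print(R.from_quat(get_state()['tcp_rot']).as_matrix()[:,0])
for n,z in [('fence_corner',.034),('upper_mouth',.112),('plate_mid',.044),('plate_hole',.054),('jig',0)]:
    print(n,[(u.round(1).tolist(),q,atz(c,u,z).round(4)) for u,q in pp('wrist',n)])
E
```

```text
time: 2.25
eef_pos: [0.399, 0.232, 0.2318]
tcp_rot: [0.127, 0.992, 0.0, 0.001]
contact_force: [0.9, 0.4, -0.1]
opening: 0.584
finger_force: 0.0
time: 3.25
eef_pos: [0.5502, -0.0458, 0.2313]
tcp_rot: [0.005, 1.0, 0.0, -0.0]
contact_force: [-0.9, 0.4, 0.5]
opening: 0.585
finger_force: 0.0
[-9.99963095e-01  8.59081905e-03 -7.96933531e-05]
fence_corner [([337.1, 299.8], 0.69, array([0.6795, 0.0206, 0.034 ]))]
upper_mouth [([334.9, 298.4], 0.71, array([0.6305, 0.0038, 0.112 ]))]
plate_mid [([284.0, 222.4], 0.58, array([ 0.5882, -0.0361,  0.044 ]))]
plate_hole [([295.3, 254.5], 0.8, array([ 0.6174, -0.0255,  0.054 ]))]
jig [([317.5, 245.0], 0.86, array([0.6307, 0.0023, 0.    ]))]
```

View pics/w1.png

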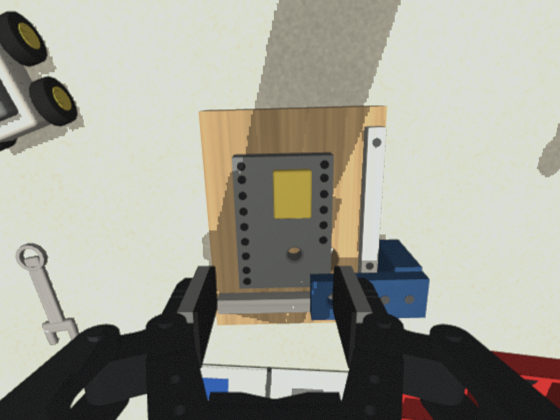

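The wrist view shows the plate with top-face corners at about (234,156), (332,153) and (240,288), and its hole at (294,253). The side fence runs from (374,127) to (369,272), the far fence is at row ~300, and the bracket's end is at (311,295).

Run:
```python
from h import *
c=cam('wrist')
for n,u,z in [('board nr',(201,111),.034),('board nl',(386,106),.034),('board right far',(216,324),.034),('fence nl inner top',(366,128),.05),('fence far inner',(360,272),.05),('pl',(234,156),.054),('pl',(332,153),.054),('pl',(240,288),.054),('hole',(294,252),.054),('farfence R inner top',(218,294),.05),('farfence L inner',(309,291),.05)]:
    print(n,atz(c,u,z)[:2].round(4))
```

```text
board nr [ 0.4848 -0.1103]
board nl [0.4814 0.0563]
board right far [ 0.7087 -0.109 ]
fence nl inner top [0.4993 0.0358]
fence far inner [0.6386 0.0397]
pl [ 0.5224 -0.0799]
pl [0.5203 0.0064]
pl [ 0.6534 -0.0791]
hole [ 0.6149 -0.026 ]
farfence R inner top [ 0.6624 -0.102 ]
farfence L inner [ 0.6595 -0.0103]
```

```bash
python3 -m handwheel '[[[0.05,0.029,0.005,0,-1.6],[0.05,0.028,0.005,0.01,0],[0.05,0,0,0.036,0],[0.05,0,0,0.036,0],[0.05,0,0,0.036,0],[0.05,0,0,0.036,0],[0.05,0,0,0.026,0],[0.05,0,0,0.011,0],[0.05,0,0,0,0]]]'
python3 - <<'E'
from h import *
c=cam('wrist'); im=viewer.read_camera('wrist'); cv2.imwrite('pics/w2.png',im)
E
```

```text
time: 4.3
eef_pos: [0.4909, -0.0354, 0.0376]
tcp_rot: [-0.011, 1.0, 0.001, -0.003]
contact_force: [0.2, 0.8, 0.2]
opening: 0.581
finger_force: 0.0
```

View pics/w2.png

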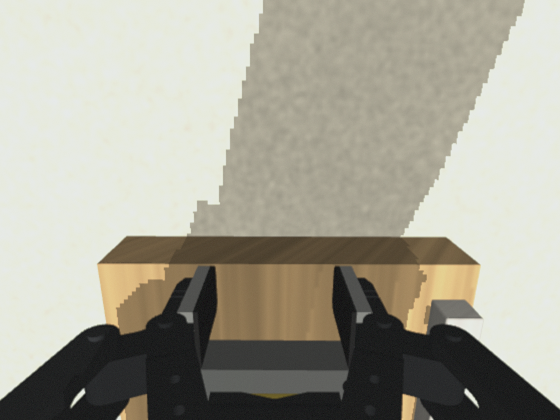

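The fingers are down over the board, with the plate's near edge at row ~340 just ahead of them. Next I push +x.

```bash
python3 -m handwheel '[[[0.05,-0.008,0,0,0],[0.05,-0.006,0,0,0],[0.05,-0.004,0,0,0],[0.05,-0.004,0,0,0],[0.05,-0.004,0,0,0],[0.05,-0.004,0,0,0]]]'
python3 -m handwheel '[[[0.05,-0.0015,0,0,0],[0.05,-0.0015,0,0,0],[0.05,0,0,0,0]]]'
python3 -m handwheel '[[[0.05,-0.0015,0,0,0],[0.05,-0.0015,0,0,0],[0.05,0,0,0,0]]]'
```

```text
time: 4.85
eef_pos: [0.5238, -0.0355, 0.0408]
tcp_rot: [-0.011, 1.0, -0.0, 0.0]
contact_force: [-1.4, -0.2, 0.4]
opening: 0.583
finger_force: 0.6
time: 5.1
eef_pos: [0.5265, -0.0354, 0.0403]
tcp_rot: [-0.011, 1.0, 0.0, 0.0]
contact_force: [0.7, 0.4, 0.5]
opening: 0.588
finger_force: 0.0
time: 5.35
eef_pos: [0.5283, -0.0352, 0.04]
tcp_rot: [-0.011, 1.0, 0.0, -0.001]
contact_force: [-4.3, -0.5, 2.2]
opening: 0.583
finger_force: 2.0
```

```bash
python3 -m handwheel '[[[0.05,-0.001,0,0,0],[0.05,0,0,0,0]]]'
python3 -m handwheel '[[[0.05,-0.001,0,0,0],[0.05,0,0,0,0]]]'
python3 -m handwheel '[[[0.05,-0.001,0,0,0],[0.05,0,0,0,0]]]'
```

```text
time: 5.52
eef_pos: [0.5283, -0.0351, 0.0398]
tcp_rot: [-0.011, 1.0, 0.0, -0.003]
contact_force: [-8.1, -1.0, 3.0]
opening: 0.588
finger_force: 3.3
time: 5.68
eef_pos: [0.5283, -0.0351, 0.0395]
tcp_rot: [-0.011, 1.0, 0.0, -0.004]
contact_force: [-8.3, -0.5, 5.1]
opening: 0.587
finger_force: 4.5
time: 5.85
eef_pos: [0.5284, -0.035, 0.0393]
tcp_rot: [-0.011, 1.0, 0.001, -0.005]
contact_force: [-10.3, -0.4, 6.0]
opening: 0.587
finger_force: 5.6
```

```bash
python3 -m handwheel '[[[0.05,0.014,0,0,0],[0.0,0,0,-0.035,0],[0.0,0,0,-0.035,0],[0.0,-0.028,-0.025,0,0],[0.0,-0.028,-0.025,0,0],[0.0,-0.028,-0.025,0,0],[0.0,0,0,0,0]]]'
python3 - <<'E'
from h import *
print(get_state()['eef_pos'])
c=cam('wrist'); im=viewer.read_camera('wrist'); cv2.imwrite('pics/w3.png',im)
for n,z in [('upper_mouth',.112),('plate_mid',.044),('plate_hole',.054)]:
    print(n,[(u.round(1).tolist(),q,atz(c,u,z).round(4)) for u,q in pp('wrist',n)])
E
```

```text
time: 6.43
eef_pos: [0.609, -0.1134, 0.1117]
tcp_rot: [-0.01, 1.0, -0.002, 0.004]
contact_force: [-0.7, -0.2, 0.4]
opening: -0.001
finger_force: 0.0
[ 0.60901969 -0.11337203  0.11165577]
upper_mouth [([528.9, 332.6], 0.8, array([0.632 , 0.0048, 0.112 ]))]
plate_mid [([402.6, 221.6], 0.74, array([ 0.6031, -0.0344,  0.044 ]))]
plate_hole []
```

View pics/w3.png

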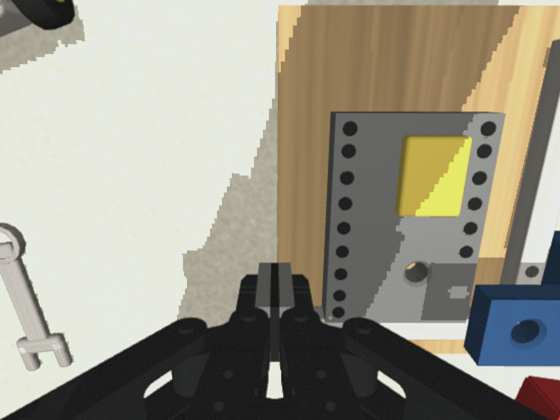

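The plate lies flush against the far fence, hole at (417,270) and bracket hole at (527,332). It still has to go about 28 mm +y.

```bash
python3 -m handwheel '[[[0.0,0.007,0,0.034,0],[0.0,0,0,0.035,0],[0.0,0,0,0,0],[0.0,0,0.01,0,0],[0.0,0,0.007,0,0],[0.0,0,0.005,0,0],[0.0,0,0.005,0,0],[0.0,0,0.005,0,0],[0.0,0,0.005,0,0],[0.0,0,0.004,0,0],[0.0,0,0.003,0,0],[0,0,0,0,0]]]'
python3 -m handwheel '[[[0.0,0,0.0015,0,0],[0.0,0,0.0015,0,0],[0,0,0,0,0]]]'
python3 -m handwheel '[[[0.0,0,0.001,0,0],[0.0,0,0.001,0,0],[0,0,0,0,0]]]'
```

```text
time: 7.63
eef_pos: [0.5966, -0.0655, 0.0421]
tcp_rot: [-0.012, 1.0, -0.001, 0.001]
contact_force: [0.5, -3.8, 1.8]
opening: -0.002
finger_force: 1.9
time: 7.88
eef_pos: [0.5966, -0.0652, 0.0421]
tcp_rot: [-0.012, 1.0, -0.003, 0.001]
contact_force: [-1.0, -10.7, 1.0]
opening: -0.002
finger_force: 5.6
time: 8.13
eef_pos: [0.5967, -0.065, 0.0422]
tcp_rot: [-0.012, 1.0, -0.005, 0.001]
contact_force: [-1.5, -15.8, 0.9]
opening: -0.001
finger_force: 8.1
```

```bash
python3 -m handwheel '[[[0.0,0,-0.014,0,0],[0.05,0,0,-0.035,0],[0.05,0.035,0.01,-0.02,0],[0.05,0.035,0.015,-0.01,0],[0.05,0.033,0.02,-0.01,0],[0.05,0,0,0,0],[0.05,0,0,0,0]]]'
python3 - <<'E'
from h import *
print(get_state()['eef_pos'],R.from_quat(get_state()['tcp_rot']).as_matrix()[:,0])
c=cam('wrist'); im=viewer.read_camera('wrist'); cv2.imwrite('pics/w4.png',im)
for n,z in [('upper_mouth',.112),('plate_mid',.044),('plate_hole',.054)]:
    print(n,[(u.round(1).tolist(),q,atz(c,u,z).round(4)) for u,q in pp('wrist',n)])
E
```

```text
time: 8.72
eef_pos: [0.4903, -0.0299, 0.116]
tcp_rot: [-0.011, 1.0, 0.001, -0.0]
contact_force: [-0.2, -0.3, -0.9]
opening: 0.587
finger_force: 0.0
[ 0.49030932 -0.0298841   0.11597123] [-9.99743292e-01 -2.26507128e-02  5.42984469e-04]
upper_mouth []
plate_mid [([302.6, 374.0], 0.67, array([ 0.6031, -0.006 ,  0.044 ]))]
plate_hole []
```

View pics/w4.png

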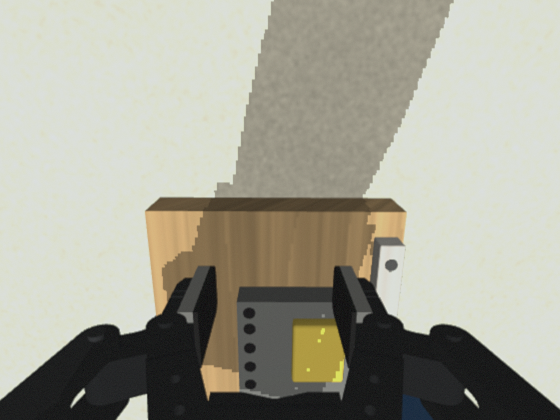

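```bash
python3 -m handwheel '[[[0.05,0,0.016,0.038,0],[0.05,0,0,0.037,0],[0.05,-0.012,0,0,0],[0.05,-0.012,0,0,0],[0.05,-0.01,0,0,0],[0.05,-0.003,0,0,0],[0.05,-0.001,0,0,0],[0.05,0,0,0,0]]]'
python3 -m handwheel '[[[0.05,-0.001,0,0,0],[0.05,-0.001,0,0,0],[0.05,-0.001,0,0,0],[0.05,0,0,0,0]]]'
```

```text
time: 9.58
eef_pos: [0.5279, -0.0146, 0.0401]
tcp_rot: [-0.011, 1.0, 0.0, -0.004]
contact_force: [-4.6, -1.2, 0.6]
opening: 0.585
finger_force: 2.4
time: 9.92
eef_pos: [0.528, -0.0145, 0.04]
tcp_rot: [-0.011, 1.0, 0.0, -0.007]
contact_force: [-13.3, -2.1, 6.3]
opening: 0.586
finger_force: 6.6
```

```bash
python3 -m handwheel '[[[0.05,0.016,0,0,0],[0.05,0,0,-0.04,0],[0.05,0,0,-0.04,0],[0.05,0,0,-0.04,0],[0.05,0,0,-0.04,0],[0.05,0,0,-0.04,0],[0.05,0.005,0.0385,0,0],[0.05,0.005,0.0385,0,0],[0.05,0.005,0.0385,0,0],[0.05,0.005,0.0385,0,0],[0.05,0.005,0.0385,0,0],[0.05,0.005,0.0385,0,0]]]'
python3 -m handwheel '[[[0.05,0.005,0.0385,0,0],[0.05,0.005,0.0385,0,0],[0.05,0.005,0.0385,0,0],[0.05,0,0,0,0],[0.05,0,0,0,0]]]'
python3 - <<'E'
from h import *
print(get_state()['eef_pos'],R.from_quat(get_state()['tcp_rot']).as_matrix()[:,0])
c=cam('wrist'); im=viewer.read_camera('wrist'); cv2.imwrite('pics/w5.png',im)
for n,z in [('pin_knob',.135),('pin',.01),('stand',0)]:
    print(n,[(u.round(1).tolist(),q,atz(c,u,z).round(4)) for u,q in pp('wrist',n)])
print(proj(c,(.496,.333,.141)))
np.savez('v5.npz',M=c[0])
E
```

```text
time: 10.92
eef_pos: [0.482, 0.2174, 0.2423]
tcp_rot: [-0.011, 1.0, 0.0, 0.001]
contact_force: [1.3, 1.1, 0.3]
opening: 0.586
finger_force: 0.0
time: 11.33
eef_pos: [0.4641, 0.3326, 0.2417]
tcp_rot: [-0.013, 1.0, 0.0, 0.0]
contact_force: [0.2, -0.6, 1.0]
opening: 0.585
finger_force: 0.0
[0.46411172 0.33261547 0.24165004] [-9.99670612e-01 -2.56476114e-02 -9.31014505e-04]
pin_knob [([150.0, 265.8], 0.72, array([0.5108, 0.2407, 0.135 ])), ([373.2, 230.1], 0.69, array([0.4778, 0.4062, 0.135 ])), ([270.0, 245.7], 0.57, array([0.4921, 0.3309, 0.135 ]))]
pin [([273.5, 200.2], 0.87, array([0.4928, 0.3334, 0.01  ])), ([348.2, 200.6], 0.69, array([0.4911, 0.4134, 0.01  ])), ([192.4, 198.4], 0.61, array([0.493 , 0.2467, 0.01  ]))]
stand [([272.2, 194.3], 0.91, array([0.4889, 0.3319, 0.    ]))]
[272.59179202 254.00656393]
```

View pics/w5.png

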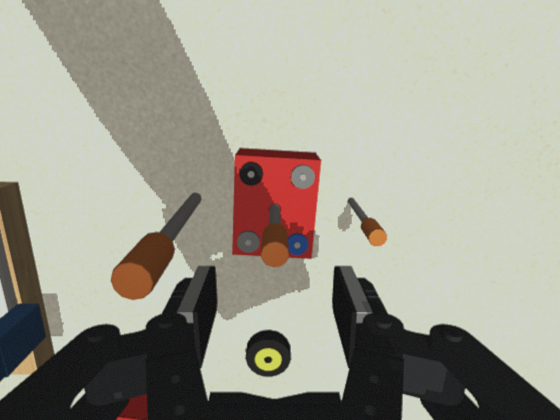

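The stand's pin has its knob's top disc at (274,255). The long look-alike is at (134,278) and the short one at (376,236), both standing on the desk. My choice stands. I'll move over it and re-measure from closer.

```bash
python3 -m handwheel '[[[0.05,-0.0285,-0.0012,0.01,0],[0.05,0,0,0.03,0],[0.05,0,0,0.025,0],[0.05,0,0,0,0],[0.05,0,0,0,0]]]'
python3 - <<'E'
from h import *
print(get_state()['eef_pos'])
c=cam('wrist'); im=viewer.read_camera('wrist'); cv2.imwrite('pics/w6.png',im[150:420,100:460])
k=pp('wrist','pin_knob'); print(k,[atz(c,u,.135).round(4) for u,_ in k])
c5=(np.load('v5.npz')['M'],)+c[1:]
for u,_ in k: print(tri([ray(c5,(271,247)),ray(c,u)]).round(4))
E
```

```text
time: 11.95
eef_pos: [0.4921, 0.3286, 0.1749]
tcp_rot: [-0.01, 1.0, -0.001, -0.002]
contact_force: [0.6, 0.4, 0.3]
opening: 0.587
finger_force: 0.0
[0.49214205 0.32856922 0.1748728 ]
[(array([410.592, 225.288]), 0.89), (array([ 99.12 , 274.092]), 0.79), (array([283.696, 245.49 ]), 0.61)] [array([0.478 , 0.4017, 0.135 ]), array([0.5104, 0.2319, 0.135 ]), array([0.491 , 0.3343, 0.135 ])]
[0.4172 0.3313 0.3098]
[0.4109 0.3313 0.3245]
[0.4545 0.3314 0.2229]
```

View pics/w6.png

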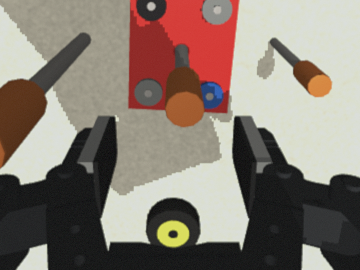

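Close crop: the chosen knob's top disc is at crop (185,108), between the fingers and slightly right of centre. I shift +y by 5 mm, descend and grip.

```bash
python3 - <<'E'
from h import *
c=cam('wrist'); print(atz(c,(285,258),.155).round(4),atz(c,(281,200),.05).round(4))
E
python3 -m handwheel '[[[0.05,0,0.005,0.01,0],[0.05,0,0,0.025,0],[0.05,0,0,0.024,0],[0.05,0,0,0,0]]]'
python3 -m handwheel '[[[0.03,0,0,0,0],[0.02,0,0,0,0],[0.01,0,0,0,0],[0.01,0,0,0,0],[0.01,0,0,0,0],[0.01,0,0,0,0]]]' 50
```

```text
[0.4925 0.336  0.155 ] [0.4927 0.336  0.05  ]
time: 12.38
eef_pos: [0.4899, 0.3343, 0.1132]
tcp_rot: [-0.011, 1.0, -0.001, -0.003]
contact_force: [-1.1, -1.3, -1.5]
opening: 0.587
finger_force: 0.0
time: 12.88
eef_pos: [0.4939, 0.3353, 0.1196]
tcp_rot: [-0.011, 1.0, 0.0, 0.002]
contact_force: [-0.4, -2.7, 6.3]
opening: 0.219
finger_force: 49.0
```

```bash
python3 -m handwheel '[[[0.01,0,0,0,0],[0.01,0,0,0,0],[0.01,0,0,0,0]]]'
python3 -m handwheel '[[[0.01,0,0,-0.01,0],[0.01,0,0,-0.02,0],[0.01,0,0,-0.02,0],[0.01,0,0,-0.03,0],[0.01,0,0,-0.03,0],[0.01,0,0,-0.03,0],[0.01,0,0,0,0],[0.01,0,0,0,0]]]'
python3 - <<'E'
from h import *
s=get_state();print(s['eef_pos'],R.from_quat(s['tcp_rot']).as_matrix())
t=cam('top');s=cam('scene');viewer.read_camera('top');viewer.read_camera('scene')
for n in ['pin','pin_knob','upper_mouth','plate_hole']: print(n,pp('top',n),pp('scene',n))
E
```

```text
time: 13.13
eef_pos: [0.4939, 0.3353, 0.1196]
tcp_rot: [-0.011, 1.0, 0.0, 0.002]
contact_force: [-1.1, -2.0, 5.6]
opening: 0.222
finger_force: 49.0
time: 13.8
eef_pos: [0.4934, 0.3361, 0.2605]
tcp_rot: [-0.011, 1.0, 0.002, 0.002]
contact_force: [-0.0, 0.1, -1.1]
opening: 0.223
finger_force: 49.2
[0.49339721 0.33611189 0.26045428] [[-0.99974472 -0.02206138  0.00487657]
 [-0.02204463  0.99975099  0.0034623 ]
 [-0.00495174  0.00335392 -0.99998212]]
pin [(array([214.928, 232.386]), 0.57)] [(array([358.288, 253.092]), 0.79), (array([248.416, 237.09 ]), 0.62), (array([428.792, 283.71 ]), 0.56)]
pin_knob [(array([199.08 , 234.402]), 0.49)] [(array([367.584, 202.104]), 0.76), (array([435.792, 254.1  ]), 0.72), (array([411.096, 168.42 ]), 0.69)]
upper_mouth [(array([296.688, 182.112]), 0.83), (array([298.48 , 198.198]), 0.72)] [(array([243.32, 217.98]), 0.92)]
plate_hole [(array([296.52 , 187.908]), 0.74), (array([297.416, 186.312]), 0.56)] [(array([244.608, 237.3  ]), 0.9)]
```

```bash
python3 -m handwheel '[[[0.01,-0.02,0,0,0],[0.01,-0.04,0,0,0],[0.01,-0.04,0,0,0],[0.01,-0.02,-0.0026,0,0],[0.01,-0.0013,-0.02,0,0],[0.01,-0.0013,-0.0388,0,0],[0.01,-0.0013,-0.0388,0,0],[0.01,-0.0013,-0.0388,0,0],[0.01,-0.0013,-0.0388,0,0],[0.01,-0.0013,-0.0388,0,0],[0.01,-0.0013,-0.0388,0,0],[0.01,-0.0013,-0.0388,0,0]]]'
python3 -m handwheel '[[[0.01,0,-0.02,0,0],[0.01,0,-0.0188,0,0],[0.01,0,0,0,0],[0.01,0,0,0,0],[0.01,0,0,0,0],[0.01,0,0,0,0]]]'
python3 - <<'E'
from h import *
s=get_state();print(s['eef_pos'],R.from_quat(s['tcp_rot']).as_matrix())
c=cam('wrist'); im=viewer.read_camera('wrist'); cv2.imwrite('pics/w7.png',im)
for n,z in [('pin',s['eef_pos'][2]-.1096),('upper_mouth',.112)]:
    print(n,[(u.round(1).tolist(),q,atz(c,u,z).round(4)) for u,q in pp('wrist',n)])
E
```

```text
time: 15.3
eef_pos: [0.6292, 0.0421, 0.2573]
tcp_rot: [-0.011, 1.0, 0.0, 0.0]
contact_force: [-0.1, 0.8, -0.1]
opening: 0.218
finger_force: 49.2
time: 15.8
eef_pos: [0.6302, 0.0063, 0.2572]
tcp_rot: [-0.012, 1.0, 0.0, -0.0]
contact_force: [-0.4, -0.5, -0.2]
opening: 0.223
finger_force: 49.2
[0.63019164 0.00627636 0.25721606] [[-9.99728577e-01 -2.32966947e-02 -1.92776056e-04]
 [-2.32967711e-02  9.99728512e-01  4.04146620e-04]
 [ 1.83308439e-04  4.08527985e-04 -9.99999900e-01]]
pin [([514.1, 41.2], 0.94, array([0.5153, 0.1566, 0.1476])), ([273.0, 204.7], 0.74, array([0.6271, 0.0061, 0.1476]))]
upper_mouth [([272.0, 196.2], 0.61, array([0.6305, 0.0053, 0.112 ])), ([272.3, 293.0], 0.42, array([0.7202, 0.0075, 0.112 ]))]
```

View pics/w7.png

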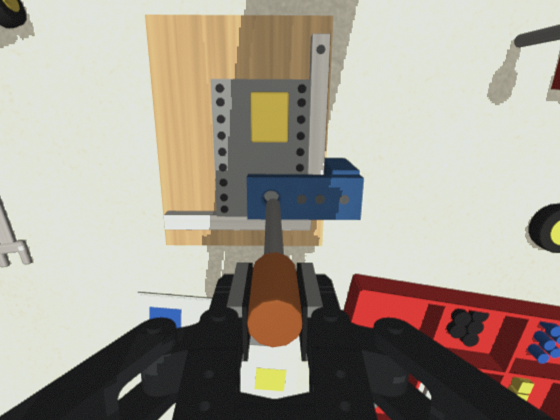

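The tip is at about (272,200), over the far part of the bracket's hole (271,196), and about 4 mm short in x. I shift it, lower to just above the mouth, and look closely.

```bash
python3 -m handwheel '[[[0.01,-0.0035,-0.001,0.01,0],[0.01,0,0,0.015,0],[0.01,0,0,0.002,0],[0.01,0,0,0,0],[0.01,0,0,0,0],[0.01,0,0,0,0]]]'
python3 - <<'E'
from h import *
s=get_state();print(s['eef_pos'])
c=cam('wrist'); im=viewer.read_camera('wrist'); cc=cv2.resize(im[160:250,230:350],None,fx=5,fy=5,interpolation=cv2.INTER_CUBIC)
c2=cam('scene'); im2=viewer.read_camera('scene'); d=cv2.resize(im2[180:270,205:285],(200,225),interpolation=cv2.INTER_CUBIC)
o=np.zeros((450,800,3),np.uint8); o[:,:600]=cc; o[:225,600:]=d; 
t=cam('top');im3=viewer.read_camera('top'); o[225:,600:]=cv2.resize(im3[165:210,275:315],(200,225),interpolation=cv2.INTER_CUBIC)
cv2.imwrite('pics/w8.png',o)
for n,z in [('pin',s['eef_pos'][2]-.1096),('upper_mouth',.112),('plate_mid',.044)]:
    print(n,[(u.round(1).tolist(),q,atz(c,u,z).round(4)) for u,q in pp('wrist',n)])
E
```

```text
time: 16.45
eef_pos: [0.6342, 0.0043, 0.231]
tcp_rot: [-0.011, 1.0, -0.0, 0.001]
contact_force: [0.4, 0.0, -1.0]
opening: 0.221
finger_force: 49.2
[0.63416697 0.00426832 0.23099298]
pin [([277.4, 205.8], 0.96, array([0.6319, 0.0073, 0.1214])), ([537.1, 33.2], 0.57, array([0.5147, 0.168 , 0.1214]))]
upper_mouth [([274.2, 202.2], 0.96, array([0.632 , 0.0049, 0.112 ]))]
plate_mid [([262.4, 149.5], 0.56, array([ 0.6027, -0.0064,  0.044 ]))]
```

View pics/w8.png

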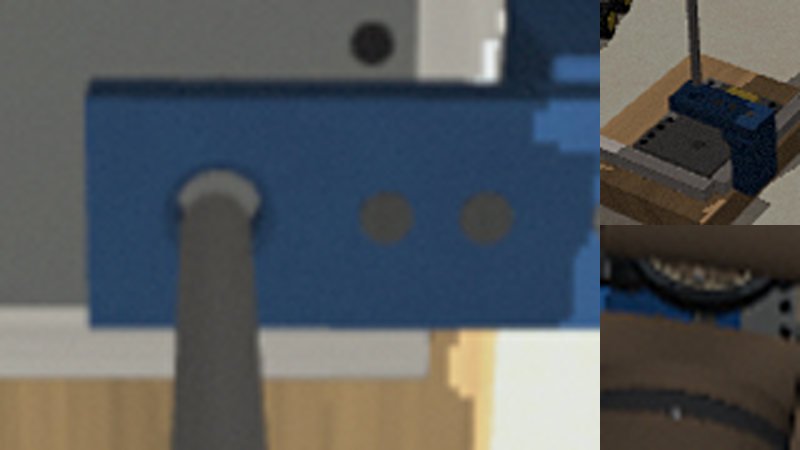

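The tip (crop 215,192–230) overlaps the bracket's hole (crop centre 218,212). It is centred in y. Allowing for its 9 mm of remaining height, it needs about +2.5 mm in x. Correcting that and lowering gently, watching the force.

```bash
python3 -m handwheel '[[[0.01,-0.0025,0.0003,0,0],[0.01,0,0,0,0],[0.01,0,0,0.004,0],[0.01,0,0,0.004,0],[0.01,0,0,0.003,0],[0.01,0,0,0.002,0],[0.01,0,0,0,0],[0.01,0,0,0,0]]]'
python3 - <<'E'
from h import *
s=get_state();print(s['eef_pos'],s['contact_force'],s['wrist_torque'])
E
```

```text
time: 17.42
eef_pos: [0.6361, 0.0046, 0.2169]
tcp_rot: [-0.011, 1.0, 0.0, -0.0]
contact_force: [0.1, 0.2, -1.0]
opening: 0.219
finger_force: 49.2
[0.63610828 0.00457204 0.21694607] [ 0.10577956  0.23898455 -0.96434671] [0.03412578 0.01391053 0.0265571 ]
```

```bash
python3 -m handwheel '[[[0.01,0,0,0.003,0],[0.01,0,0,0.003,0],[0.01,0,0,0,0]]]'
python3 -m handwheel '[[[0.01,0,0,0.004,0],[0.01,0,0,0.004,0],[0.01,0,0,0,0]]]'
python3 - <<'E'
from h import *
s=get_state();print(s['eef_pos'],s['contact_force'],s['wrist_torque'])
c=cam('wrist'); im=viewer.read_camera('wrist'); cv2.imwrite('pics/w9.png',im)
# rod vs hole along rows: print hue-ish (b-r) profile around the mouth
for r in range(186,226,2): print(r,''.join('#' if int(im[r,k,0])-int(im[r,k,2])>25 else '.' for k in range(245,310)), ''.join('%4d'%im[r,k].mean() for k in range(262,287,2)))
E
```

```text
time: 17.67
eef_pos: [0.6359, 0.0046, 0.2105]
tcp_rot: [-0.011, 1.0, 0.0, -0.001]
contact_force: [0.1, -0.4, -0.6]
opening: 0.22
finger_force: 49.2
time: 17.92
eef_pos: [0.6357, 0.0047, 0.202]
tcp_rot: [-0.011, 1.0, 0.0, -0.001]
contact_force: [-0.3, -0.4, -0.7]
opening: 0.219
finger_force: 49.2
[0.63565912 0.00466777 0.2019746 ] [-0.3497098  -0.37833113 -0.7202976 ] [-0.01750251  0.02638277 -0.04771321]
186 #################################################################   40  44  42  42  42  40  43  43  43  39  43  41  40
188 #################################################################   66  63  65  64  65  64  67  66  65  65  64  66  64
190 #################################################################   74  70  70  70  68  69  69  69  68  70  68  69  69
192 #################################################################   70  69  70  71  71  69  69  71  69  67  69  69  68
194 #################################################################   72  71  70  72  71  69  70  69  69  68  69  68  67
196 #################################################################   70  7
[... 1067 characters left out ...]
...#######################......   58  42  69  70  71  72  75  75  72  68  50  60  68
216 ####################................########################.....   59  51  69  70  71  74  75  76  73  68  58  60  70
218 ####################................#########################....   59  60  71  71  73  74  74  73  73  70  61  65  68
220 ####################................#############################   65  62  70  71  73  75  76  74  76  72  59  68  72
222 ####################................#############################   69  68  71  70  71  74  76  74  73  72  67  69  69
224 ####################.................############################   69  71  71  70  71  73  76  75  73  72  70  68  71
```

No contact, and the tip is inside the bracket. Continuing down.

```bash
python3 -m handwheel '[[[0.01,0,0,0.008,0],[0.01,0,0,0.008,0],[0.01,0,0,0.008,0],[0.01,0,0,0.006,0],[0.01,0,0,0,0],[0.01,0,0,0,0]]]'
python3 -m handwheel '[[[0.01,0,0,0.003,0],[0.01,0,0,0.003,0],[0.01,0,0,0,0]]]'
python3 -m handwheel '[[[0.01,0,0,0.003,0],[0.01,0,0,0.003,0],[0.01,0,0,0,0]]]'
```

```text
time: 18.47
eef_pos: [0.6358, 0.0046, 0.1723]
tcp_rot: [-0.011, 1.0, 0.0, -0.001]
contact_force: [-0.4, 0.1, -0.7]
opening: 0.217
finger_force: 49.2
time: 18.72
eef_pos: [0.636, 0.0046, 0.1669]
tcp_rot: [-0.011, 1.0, 0.0, -0.0]
contact_force: [0.5, -0.1, -0.7]
opening: 0.223
finger_force: 49.2
time: 18.97
eef_pos: [0.6358, 0.0046, 0.1605]
tcp_rot: [-0.011, 1.0, 0.0, -0.001]
contact_force: [0.6, -0.0, -0.7]
opening: 0.221
finger_force: 49.2
```

```bash
python3 -m handwheel '[[[0.01,0,0,0.003,0],[0.01,0,0,0.003,0],[0.01,0,0,0,0]]]'
python3 -m handwheel '[[[0.01,0,0,0.004,0],[0.01,0,0,0.004,0],[0.01,0,0,0,0]]]'
python3 -m handwheel '[[[0.01,0,0,0.004,0],[0.01,0,0,0.004,0],[0.01,0,0,0,0]]]'
```

```text
time: 19.22
eef_pos: [0.6358, 0.0046, 0.1544]
tcp_rot: [-0.011, 1.0, 0.0, -0.001]
contact_force: [0.2, 0.2, -0.8]
opening: 0.22
finger_force: 49.2
time: 19.47
eef_pos: [0.6356, 0.0047, 0.1461]
tcp_rot: [-0.011, 1.0, 0.0, -0.001]
contact_force: [-0.4, -0.1, -1.1]
opening: 0.221
finger_force: 49.2
time: 19.72
eef_pos: [0.6356, 0.0046, 0.1381]
tcp_rot: [-0.011, 1.0, 0.0, -0.001]
contact_force: [-0.1, -0.1, -0.5]
opening: 0.215
finger_force: 49.2
```

```bash
python3 -m handwheel '[[[0.01,0,0,0.004,0],[0.01,0,0,0.004,0],[0.01,0,0,0.004,0],[0.01,0,0,0,0],[0.01,0,0,0,0],[0.01,0,0,0,0]]]'
python3 - <<'E'
from h import *
s=get_state();print(s['eef_pos'],s['contact_force'],s['wrist_torque'])
c=cam('scene'); im=viewer.read_camera('scene')
k=[(u.round(1).tolist(),q) for u,q in pp('scene','pin_knob')]; print(k)
print('expected knob ctr',proj(c,(.632,.005,.141)),'knob bottom',proj(c,(.642,.005,.121)),'mouth rim',proj(c,(.632,.005,.112)))
hsv=cv2.cvtColor(im,cv2.COLOR_BGR2HSV)
for r in range(190,226): print(r,''.join('O' if (h<18 and sat>120 and v>60) else 'B' if (95<h<130 and sat>80) else 'd' if v<60 else '.' for h,sat,v in hsv[r,225:285]))
E
```

```text
time: 20.22
eef_pos: [0.6364, 0.0045, 0.1274]
tcp_rot: [-0.011, 1.0, -0.0, 0.0]
contact_force: [1.1, 0.3, -0.4]
opening: 0.221
finger_force: 49.2
[0.63635157 0.00454806 0.12735483] [ 1.1284204   0.3407519  -0.40194562] [ 0.03696067 -0.02019889  0.00585839]
[([240.9, 206.2], 0.68), ([366.4, 200.5], 0.59), ([437.9, 253.9], 0.55)]
expected knob ctr [244.02446235 206.66462637] knob bottom [241.9285676  215.84973789] mouth rim [244.6884267  216.82443648]
190 dBdBddBdddddddBBdBddddBdddBd...ddBdddddd....................
191 ddddddBdddddddddBddddBBdddd....BdBddBdd.....................
192 BddddddddddddBddBddddBdBddd...Bddddddd......................
193 ddddddddddBdddBddBdBdddddddd.dddBddddd......................
194 ddddddddddddBdd..dBddddddBddddBdddddd.......................
195 .....dddddddddd...dddddddddBdddddddd........................
196 ......dddddddddd..ddddddBdBddddddddd........................
197 ......ddBdddBddd..dddddddddddBddddd.........................
198 .......dBddBddddOOdBdBdddddddBdBBdd.........................
199 ........dddBddOOOOddBdBddBdBBdddd........................
[... 993 characters left out ...]
O.BBBOOOdddddBBBBdddd......O....OOOOOO..O.OOOOOOOO
216 OO.....OOO.BBBBBdOdddddBBBBBBB............OO.OOOOO...O.OOOO.
217 O.O..OOOO.BBBBBBBddddBBBBBBBBBBB............OOOO..OOO.OOOO..
218 ..OO.OO.dBBBBBBBBddddBBBBBBBBBBBBBB............OO.OOOO.OO...
219 .O....OdBBBBBBBBBddddBBBBBBBBBBBBBBBB.......ddd...OOO.OO....
220 O...O.O.BBBBBBBBBBBBBBBBBBdddBBBBBBBBBBB...ddddddd.OOOO.....
221 ..O...O.BBBBBBBBBBBBBBBBBBdddBBBBBBBBBBBBBBddddddddd........
222 ....OO..BBBBBBBBBBBBBBBBBBBBBBBBddBBBBBBBBBBBBBBddddd.......
223 O....OO.BBBBBBBBBBBBBBBBBBBBBBBdddBBBBBBBBBBBBBBBdddd.......
224 OOO.OOO.dBBBBBBBBBBBBBBBBBBBBBBBBBBBBBBBdBBBBBBBBBdd.......d
225 .O..OO..ddddBBBBBBBBBBBBBBBBBBBBBBBBBBddddBBBBBBBBd.......dd
```

```bash
python3 -m handwheel '[[[0.01,0,0,0.003,0],[0.01,0,0,0,0],[0.01,0,0,0,0],[0.01,0,0,0,0],[0.01,0,0,0,0]]]'
python3 - <<'E'
from plant import sign_off
print(sign_off())
E
```

```text
time: 20.73
eef_pos: [0.6363, 0.0046, 0.1244]
tcp_rot: [-0.011, 1.0, -0.0, 0.0]
contact_force: [0.4, -1.1, -1.0]
opening: 0.222
finger_force: 49.2
the job is handed in; nothing more can be done
None
```

I handed the job in at 20.7 s: the plate is pushed flush into the fence corner, and the middle-sized pin is threaded through bracket and plate. By calculation its tip is about 19 mm out below the plate, and the gripper holds the knob about 8 mm clear of the bracket.

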